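Lift the mirror box's dust flap with its lever and hold it open

TASK

Bare the telescope mirror for collimation: with a fingertip push the turn button on the mirror box's front rail round until it lies right across, clear of the heavy dust flap, then steadily press the thumb plate at the lever's long end all the way down so that its short end raises the flap, and finish while holding the lever down with the flap wide open. Push and press only: pinch neither button nor lever, keep the hand off the flap, and do not fling the flap up or let it drop. Leave the other things on the bench where they are.

Things in the scene. Friction and masses are not known exactly. Their poses are not given: they have to be found in the camera images.
- mirror_box: Fixed plywood box, turned by -0.15 to 0.3 rad. Origin on the bench below the mirror's middle; x points away from the robot, y left, z up. Walls span x -140 to +110, y -120 to +120 mm, rim 100 mm up; the side nearest the robot (-x) is a broad rail, 40 mm. An aluminium flap 220 x 238 x 6 mm covers the mouth, hinged at x = +115 mm. The lever runs along x outside the right-hand wall, at y = -150 mm.
- flap_edge (a point): Middle of the flap's free edge, at x = -105, y = 0, z = 103 mm of the box's frame when shut, just behind the front rail. Fully open it is about 260 mm above the bench, 35 mm on the robot's side of the box's origin. Moves with the flap.
- flap (a joint): Opening angle of the dust flap (rad): 0 shut, flat on the rim, top face 106 mm above the bench; about 0.82 when the lever is fully down. It weighs 0.7 to 1.0 kg and falls shut when the lever is let go.
- lever (a joint): Angle by which the lever is pressed (rad): 0 at rest, long end up; 0.576 fully down at its stop. Pressing at the plate takes about 5 to 8 N at first, less as the flap rises. While the turn button lies over the flap the lever gives only a few hundredths of a rad.
- lever_pivot (a point): Lever's pivot pin, a level axis along the box's y, at x = -1, y = -150, z = 129 mm of the box's frame. The lever is a straight aluminium bar 15 mm wide, 8 mm thick; the short arm (75 mm, to +x) has a roller under an ear of the flap, the long arm (210 mm, to -x) slopes up by 0.489 rad at rest and down by 0.087 rad when fully pressed.
- lever_plate (a point): Centre of the top face of the ribbed aluminium thumb plate at the lever's long end: 50 mm along the lever, 44 mm wide, 6 mm thick. 210 mm from the pivot along the bar and 10 mm above the bar's mid-line; about 237 mm above the bench at rest, 121 mm fully pressed. Its x points along the lever to the short end, z out of the plate.
- turn_button (a joint): Angle of the steel turn button about its upright screw (rad), positive anticlockwise from above: 0 pointing along the box's +x, over the flap's free edge (starts -0.3 to 0.3); +1.57 or -1.57 lying right across, along the rail. Turns either way to stops at 1.75 and -1.75, stiffly (0.04 N m), and stays where left. Beyond 1.25 either way it is clear of the flap.
- button_screw (a point): Point on the axis of the turn button's screw, 130 mm above the bench (mid-height of its thumb tab), at x = -127, y = +30 mm of the box's frame. Fixed to the box; the flap's free edge is 22 mm beyond it.
- button_tab (a point): Point in the thumb tab of the turn button, 32 mm from the screw's axis along the button, 130 mm above the bench. The tab is an upright steel blade, 10 to 44 mm from the screw, 7 mm thick, 118 to 142 mm above the bench; it stands on the button's bar, 14 mm wide, 108 to 118 mm above the bench. Turns with the button.
- eyepiece: Bystander: chrome eyepiece, 42 mm across, 70 mm tall, standing. Origin under its centre.
- laser: Bystander: red laser collimator, 38 mm across, 112 mm tall, standing. Origin under its centre.
- barlow: Bystander: black tube with a chrome nose, 36 mm across, 85 mm tall, standing. Origin under its centre.
- hex_wrench: Bystander: L-shaped dark steel hex wrench, 90 by 33 mm, 6 mm thick, lying. Origin under the middle of its long arm.
- focuser_key: Bystander: black T-shaped key, 58 by 36 mm, 9 mm thick, lying, near below the lever's long end. Origin near its middle.
- sight_cap: Bystander: black stepped sight cap, 44 mm across, 34 mm tall. Origin under its centre.
- eyepiece_case: Bystander: frosted white plastic case, 160 by 100 by 70 mm. Origin under its centre.

How it is judged:
On the way, in this order (a step that is already met when the one before it is completed fails the run):
1. the turn button is turned clear of the flap ((value of joint turn_button above 1.25 rad or value of joint turn_button below -1.25 rad)), for 0.2 s.
2. the lever, pressed by the fingers, has raised the flap wide open (value of joint flap above 0.68 rad and contact force between the fingers and lever above 0.5 N), for 0.3 s.
At the end, for the whole second after the job is handed in: The fingers hold the lever down (more than 0.5 N on it), the flap rests on the lever at more than 0.68 rad (39 degrees), still and not touched by the robot; the turn button is more than 1.25 rad round, clear of the flap; every bystander is within 30 mm of where it stood (all of step 2 and contact force between flap and lever above 2 N and velocity of joint flap between -0.1 and 0.1 rad/s and contact force between each of the fingers, the arm and flap below 0.5 N and (value of joint turn_button above 1.25 rad or value of joint turn_button below -1.25 rad) and distance of each of eyepiece, laser, barlow, hex_wrench, focuser_key, sight_cap, eyepiece_case from where it was at the start of the episode below 0.03 m); the arm keeps its last pose, push and grip.
It fails at once if the hand pushes or lifts the flap itself (contact force between any of the fingers, the arm and flap above 3 N).
It fails at once if the turn button or the lever is pinched between the fingers ((contact force between the fingers and turn_button_c2 above 1 N and contact force between the fingers and turn_button_c3 above 1 N) or (contact force between the fingers and lever_c3 above 1 N and contact force between the fingers and lever_c4 above 1 N) or (contact force between the fingers and lever_c5 above 1 N and contact force between the fingers and lever_c6 above 1 N) or (contact force between the fingers and lever_c7 above 1 N and contact force between the fingers and lever_c8 above 1 N)).
It fails at once if the flap is let drop or flung up (velocity of joint flap below -2 rad/s or velocity of joint flap above 3 rad/s).
It fails at once if a bystander is moved, lifted or knocked over (distance of any of eyepiece, laser, barlow, hex_wrench, focuser_key, sight_cap, eyepiece_case from where it was at the start of the episode above 0.03 m or angle between any of eyepiece, laser, barlow, hex_wrench, focuser_key, sight_cap, eyepiece_case's own z axis and vertical above 0.5 rad).
It also fails if it takes over 45 s, if anything falls off the work surface, if the arm or the gripper's body presses on something with over 40 N, if the wrist force passes 120 N, or if a joint passes its speed limit or range.

ROBOT

A 7-joint arm with a two-finger parallel gripper is mounted at the origin on the work surface. World frame = base frame: x ahead of the robot, y to its left, z up, the work surface at z = 0. Lengths are in m, angles in rad, forces in N, time in s.
With the tool pointing down it reaches from about 0.35 to 0.9 m from the base axis. Payload 7.2 kg.
Tool frame: the origin (TCP) lies on the centre line of the jaws, within the pads' length; the fingertips stand 17 mm ahead of it and the grasp point (between the pads) lies 2 mm behind it; z points along the fingers, x is the direction in which the jaws open and shut, and the axes are right-handed (so a half turn about z gives the same grasp; the last joint's range is limited). The gripper opens to 88 mm and grips with 3 to 60 N. Pads are 20 mm wide; open, the fingers measure 115 mm over their backs; the gripper's body (75 mm by 178 mm) begins 61 mm behind the grasp point.
Start: joints at [-1.328, 0.411, -0.013, 1.596, 0.006, 1.134, -0.082], TCP at [0.191, 0.595, 0.24] pointing down, gripper open.
Joint ranges: [-2.95, 2.95], [-0.29, 1.99], [-1.47, 1.44], [0.14, 2.54], [-1.03, 4.17], [0.13, 1.85], [-2.86, 2.86]. Speed limits (rad/s): [2.39, 2.39, 3.01, 3.01, 3.14, 3.14, 3.14].

INTERFACE

Orientations are given as a unit quaternion [x, y, z, w].
In Python, from cell import bot gives the robot as it stands.
- The arm moves only by the shell command python3 -m jog 'ROWS' [FORCE]. ROWS is a JSON object of lists of equal length, an entry for each row: "claw": the opening, from 0 (shut) to 1 (fully open); "xyz": the shift along the tool's x, y, z in mm, a list of three; "spin": the turn about the tool's z in rad. A call has 1 to 12 rows; each row shifts and turns the commanded pose from where the row before left it, along the tool's axes as they then stand; what a row does not reach is not made up. A row lasts 1/10 s, in which the tool goes at most 50 mm and 8.59 degrees, less where a joint would pass 70% of its speed; a pose out of reach is approached as far as the arm can. A call with a gripper value outside its range is refused whole. The fingers move at their own pace and stop on an object; FORCE is the grip in N (left out, the last holds). Time passes only in rows, so rows that do not move let the fingers close. It gives the time, the measured TCP pose, the force and the opening at its end, in the units of the state.
- bot.state(): the state, without advancing time (a new reading comes with each control period).
- bot.get_image(name): name is "side" or "top"; returns the picture (420x560x3 uint8, blue, green, red); there is no depth.
- bot.get_calibration(name): a dict with "intrinsics" (3x3 intrinsics, pixels), "origin" and "rotation" of the camera in the world. Camera axes: x right, y up, looking along -z (the intrinsics and any distortion apply to the point x, -y, -z); pixel columns grow to the right and rows downward; lengths in m; the calibration is good to about 2 mm. A picture is of the moment at which its call begins. get_calibration takes no time and is no camera call.
- bot.finish_job(): hands the job in, once; it reports no verdict.
The state is a dict: "t": time; "joints": joint angles; "dq": joint speeds; "joint_efforts": joint torques, N m; "eef_pos": TCP position; "ee_rot": TCP orientation; "force": force on the tool from outside, world axes, zero at the start; "ft_torque": the same for the moment, N m; "opening": finger opening in m.
Only numpy, scipy, OpenCV 4.12 (cv2) and the standard library are available. Lean on these libraries where they do the work, as an engineer would, in place of code of your own. Each camera call takes 0.05 s, during which the arm holds its last target. There are 200 camera calls.

## Working session

There is one attempt and no reset: what is moved stays moved. The work goes in short steps, Python scripts to look and compute and a shell command to move; the robot and the scene stay as the last step left them, time stands still between calls to the robot, and variables do not carry over. Pictures are saved under pics/ and viewed, about 8 in all and at most 12, crops included, and the job is handed in when it is done.

```bash
mkdir -p pics; ls; python3 - <<'E'
from cell import bot
import cv2,json
for n in("top","side"):
    cv2.imwrite(f"pics/{n}0.png",bot.get_image(n)); c=bot.get_calibration(n); print(n,c)
print(bot.state())
E
```

```text
pics
top {'intrinsics': array([[386.94683026,   0.        , 278.48041218],
       [  0.        , 386.94683026, 200.78555774],
       [  0.        ,   0.        ,   1.        ]]), 'origin': array([ 0.43615941, -0.00851498,  1.14172082]), 'rotation': array([-0.05243597,  0.04275879,  0.71588505, -0.69493219])}
side {'intrinsics': array([[385.10894865,   0.        , 277.27794136],
       [  0.        , 385.10894865, 202.66696185],
       [  0.        ,   0.        ,   1.        ]]), 'origin': array([0.193903  , 0.38847251, 0.7493707 ]), 'rotation': array([-0.14329993,  0.33783228,  0.84831972, -0.38169115])}
{'t': 0.1, 'joints': array([-1.32821117,  0.41180709, -0.01272422,  1.59693229,  0.00562139,
        1.1342805 , -0.08220032]), 'dq': array([-0.00061539, -0.00150271,  0.00038133, -0.00183091,  0.00114307,
       -0.00063621,  0.00014558]), 'joint_efforts': array([ 1.99544455e-03, -5.89096785e+01,  6.43561743e-01, -2.91710544e+01,
       -5.37555793e-02,  1.45332387e-02,  4.86775889e-05]), 'eef_pos': array([0.19103609, 0.59465567, 0.23891257]), 'ee_rot': array([ 8.08011066e-01,  5.89166898e-01, -5.27253640e-04,  4.53914243e-04]), 'force': array([ 0.17244921, -0.13241024,  0.22757193]), 'ft_torque': array([ 0.02436173,  0.00016261, -0.03530912]), 'opening': 0.08736572531960146}
```

View pics/top0.png

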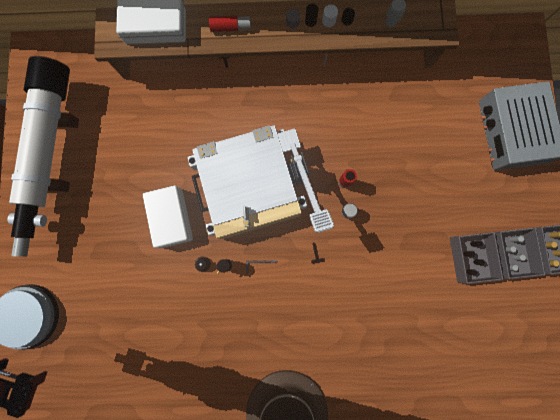

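View pics/side0.png

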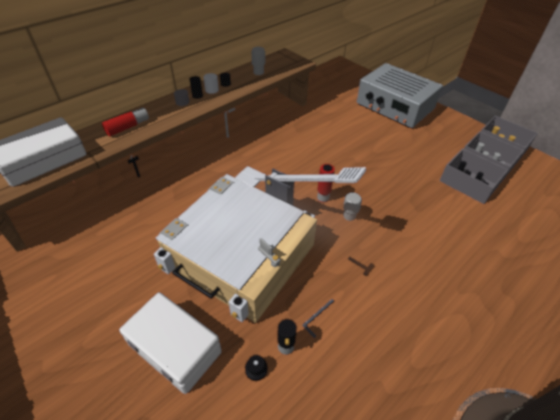

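Top view: box centred near (250,185), lever plate (321,221), button near (249,215), T-key (318,253). Side view: button (268,248), plate (350,174). I'll enlarge both for accurate pixels.

```bash
cat > h.py <<'E'
import numpy as np,cv2
from scipy.spatial.transform import Rotation as R
from cell import bot
def cam(n):
    c=bot.get_calibration(n); return c["intrinsics"],np.array(c["origin"]),R.from_quat(c["rotation"]).as_matrix()
def ray(n,uv):
    K,o,M=cam(n); d=np.linalg.inv(K)@[*uv,1]; return o,M@(d*[1,-1,-1])
def onz(n,uv,z):
    o,d=ray(n,uv); return o+d*(z-o[2])/d[2]
def tri(a,b):
    (o1,d1),(o2,d2)=ray("top",a),ray("side",b)
    s=np.linalg.lstsq(np.c_[d1,-d2],o2-o1,rcond=None)[0]
    p,q=o1+s[0]*d1,o2+s[1]*d2; return (p+q)/2,np.linalg.norm(p-q)
def proj(n,p):
    K,o,M=cam(n); v=K@((M.T@(np.array(p)-o))*[1,-1,-1]); return v[:2]/v[2]
E
python3 - <<'E'
import cv2
def crop(n,x,y,w,h,k):
    i=cv2.imread(f"pics/{n}0.png")[y:y+h,x:x+w]; return cv2.resize(i,None,fx=k,fy=k,interpolation=cv2.INTER_CUBIC)
cv2.imwrite("pics/tc.png",crop("top",180,120,160,150,5)[:600*2][:750])
i=crop("top",185,125,155,116,5);cv2.imwrite("pics/tc.png",i)
i=crop("side",220,150,160,120,5);cv2.imwrite("pics/sc.png",i)
E
```

```text
(no output)
```

View pics/tc.png

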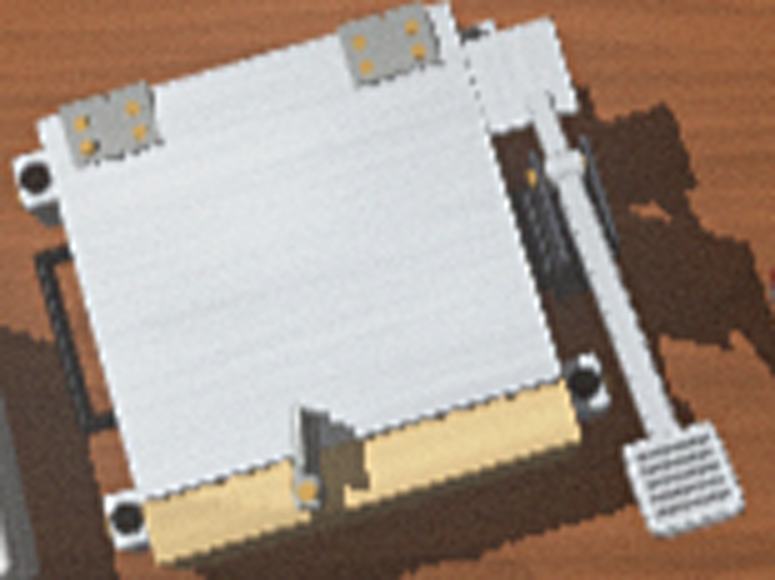

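View pics/sc.png

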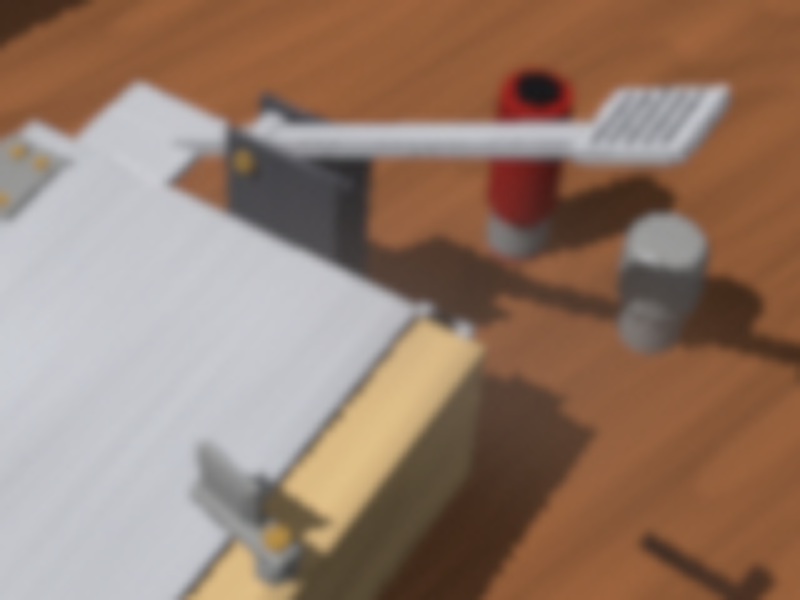

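Top crop: screw (246.4,223.0), flap front corners (212.6,224.6),(297,201), plate centre (322.4,221.0). Side crop: screw (275.6,257.6), plate (352,174).

```bash
python3 - <<'E'
from h import *
T=lambda x,y:(x/5+185-.4,y/5+125-.4); S=lambda x,y:(x/5+220-.4,y/5+150-.4)
np.set_printoptions(precision=4,suppress=True)
fl,fr,br,bl=[onz("top",T(*p),.106)[:2] for p in((138,498),(560,380),(450,5),(42,120))]
rl,rr=[onz("top",T(*p),.100)[:2] for p in((155,563),(580,440))]
for a,b in((fl,fr),(fr,br),(bl,br),(fl,bl),(rl,rr)): print(np.linalg.norm(a-b))
ang=lambda v:np.arctan2(v[1],v[0])
yaws=[ang(fl-fr)-np.pi/2,ang(rl-rr)-np.pi/2,ang(br-fr),ang(bl-fl),ang(bl-br)-np.pi/2]; print("yaws",yaws)
y=np.mean(yaws);Rm=np.array([[np.cos(y),-np.sin(y)],[np.sin(y),np.cos(y)]])
for n,p,b in(("fl",fl,(-.105,.119)),("fr",fr,(-.105,-.119)),("bl",bl,(.115,.119)),("br",br,(.115,-.119)),("rl",rl,(-.14,.12)),("rr",rr,(-.14,-.12))): print(n,p-Rm@b)
sc,e=tri(T(307,490),S(278,538));print("screw",sc,e,"origin",sc[:2]-Rm@[-.127,.03])
pl,e=tri(T(687,480),S(662,118));print("plate",pl,e,"origin",pl[:2]-Rm@[-.191,-.15])
tt,e=tri(T(308,408),S(205,445));print("tabtip",tt,e, ang(tt-sc)-y)
b=onz("top",T(302,408),.142);print(ang(b-sc)-y)
E
```

```text
0.23572983513401846
0.21845962926825668
0.23439356326985936
0.21691555982636013
0.23831097098769258
yaws [np.float64(0.24411854525606036), np.float64(0.2524972393820115), np.float64(0.2481015814466431), np.float64(0.24194618046301233), np.float64(0.25070089124495776)]
fl [0.6497 0.0938]
fr [0.6484 0.0959]
bl [0.647  0.0919]
br [0.6469 0.0956]
rl [0.6491 0.0936]
rr [0.6499 0.0955]
screw [0.5188 0.0908 0.1201] 0.001041341632593674 origin [0.6493 0.0929]
plate [ 0.5079 -0.0988  0.2383] 0.002508984099032412 origin [0.6564 0.0934]
tabtip [0.5621 0.0892 0.1358] 0.0027504032187805824 -0.2844031824181802
-0.2462623440737932
```

```bash
cat >> h.py <<'E'
Y=.2475;O=np.array([.649,.094]);B=R.from_euler('z',Y).as_matrix()
def st():
    s=bot.state();p=np.array(s["eef_pos"]);q=B.T@(p-[*O,0]);M=B.T@R.from_quat(s["ee_rot"]).as_matrix()
    print("t %.2f box mm %s toolx yaw-90 %.3f tilt %.3f F(box) %s open %.4f"%(s["t"],np.round(q*1e3,1),np.arctan2(M[1,0],M[0,0])-np.pi/2,np.arccos(-M[2,2]),np.round(B.T@s["force"],1),s["opening"]))
E
python3 -m jog '{"claw":[0,0,0,0],"xyz":[[0,0,0],[0,0,0],[0,0,0],[0,0,0]],"spin":[-0.14,-0.14,-0.14,-0.14]}' 20; python3 -c "from h import *;st()"
```

```text
t: 0.5
eef_pos: [0.1911, 0.5948, 0.2391]
ee_rot: [0.611, 0.791, -0.0, 0.0]
force: [0.1, -0.4, 0.4]
opening: 0.0595
t 0.50 box mm [-321.3  597.7  239.1] toolx yaw-90 0.008 tilt 0.001 F(box) [ 0.  -0.5  0.4] open 0.0595
```

```bash
python3 -m jog '{"claw":[0,0,0,0,0,0,0,0,0,0,0,0],"xyz":[[-42,17,0],[-42,17,0],[-42,17,0],[-42,17,0],[-42,17,0],[-42,17,0],[-42,17,0],[-42,17,0],[-42,17,0],[-42,17,0],[-42,17,0],[0,0,0]],"spin":[0,0,0,0,0,0,0,0,0,0,0,0]}'; python3 -c "from h import *;st()"
```

```text
t: 1.7
eef_pos: [0.4895, 0.1871, 0.2395]
ee_rot: [0.617, 0.787, -0.001, 0.001]
force: [-0.6, -0.3, -0.4]
opening: 0.0009
t 1.70 box mm [-131.8  129.3  239.5] toolx yaw-90 -0.007 tilt 0.003 F(box) [-0.7 -0.1 -0.4] open 0.0009
```

```bash
python3 -m jog '{"claw":[0,0,0,0,0,0,0],"xyz":[[-36,19,0],[-36,19,0],[0,0,0],[0,0,40],[0,0,40],[0,0,18],[0,0,0]],"spin":[0,0,0,0,0,0,0]}'; python3 - <<'E'
from h import *
st()
t=bot.get_image("top")[170:250,210:310];s=bot.get_image("side")[180:280,220:345]
cv2.imwrite("pics/a.png",np.hstack([cv2.resize(t,(400,320),interpolation=3),cv2.resize(s,(400,320),interpolation=3)]))
E
```

```text
t: 2.4
eef_pos: [0.5383, 0.1335, 0.1387]
ee_rot: [0.613, 0.79, -0.002, -0.002]
force: [0.7, -0.9, 0.4]
opening: 0.0003
t 2.40 box mm [-97.6  65.4 138.7] toolx yaw-90 0.003 tilt 0.006 F(box) [ 0.4 -1.1  0.4] open 0.0003
```

View pics/a.png

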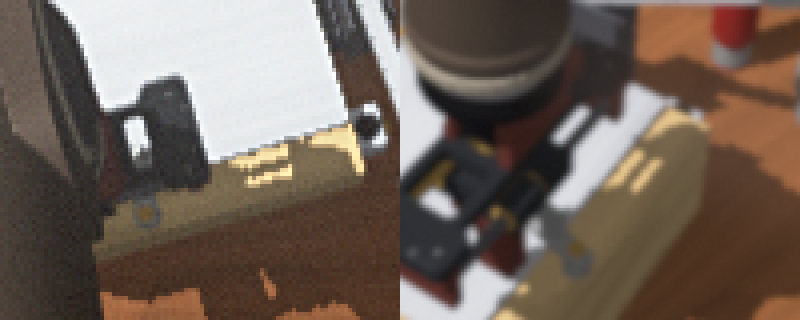

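```bash
python3 -m jog '{"claw":[0,0,0],"xyz":[[-9,6,-1],[-9,6,-1],[0,0,0]],"spin":[0,0,0]}'; python3 -c "from h import *;st()"
```

```text
t: 2.8
eef_pos: [0.5591, 0.1168, 0.145]
ee_rot: [0.615, 0.789, 0.001, 0.001]
force: [-0.7, -0.1, 0.4]
opening: -0.0001
t 2.80 box mm [-81.5  44.1 145. ] toolx yaw-90 -0.001 tilt 0.003 F(box) [-0.7  0.   0.4] open -0.0001
```

```bash
python3 -m jog '{"claw":[0,0,0,0,0,0,0,0,0,0,0],"xyz":[[-6,-4,3],[-5,-2,0],[-5,-2,0],[-4,-3,0],[-4,-3,0],[-3,-4,0],[-2,-4,0],[-2,-5,0],[-1,-5,0],[-1,-4,0],[0,0,0]],"spin":[0,0,0,0,0,0,0,0,0,0,0]}'; python3 -c "from h import *;st()"
```

```text
t: 3.9
eef_pos: [0.5341, 0.0794, 0.1416]
ee_rot: [0.613, 0.79, 0.004, 0.003]
force: [15.7, 5.4, -9.2]
opening: 0.0006
t 3.90 box mm [-115.    14.   141.6] toolx yaw-90 0.003 tilt 0.010 F(box) [16.5  1.4 -9.2] open 0.0006
```

```bash
python3 -m jog '{"claw":[0,0,0,0,0,0,0,0,0,0,0,0],"xyz":[[2,10,0],[0,15,0],[0,0,-40],[0,0,-40],[0,0,-40],[0,0,-25],[-40,-20,0],[-40,-20,0],[-40,-20,0],[-40,-22,0],[0,0,0],[0,0,0]],"spin":[0,0,0,0,0,0,0,0,0,0,0,0]}'; python3 - <<'E'
from h import *
st()
t=bot.get_image("top")[165:265,215:340];s=bot.get_image("side")[140:280,220:395]
cv2.imwrite("pics/b.png",np.hstack([cv2.resize(t,(400,320),interpolation=3),cv2.resize(s,(400,320),interpolation=3)]))
E
```

```text
t: 5.1
eef_pos: [0.5129, -0.09, 0.2854]
ee_rot: [0.615, 0.789, -0.0, -0.001]
force: [-0.3, 0.5, -0.8]
opening: 0.0003
t 5.10 box mm [-177.  -145.1  285.4] toolx yaw-90 -0.001 tilt 0.002 F(box) [-0.2  0.6 -0.8] open 0.0003
```

View pics/b.png

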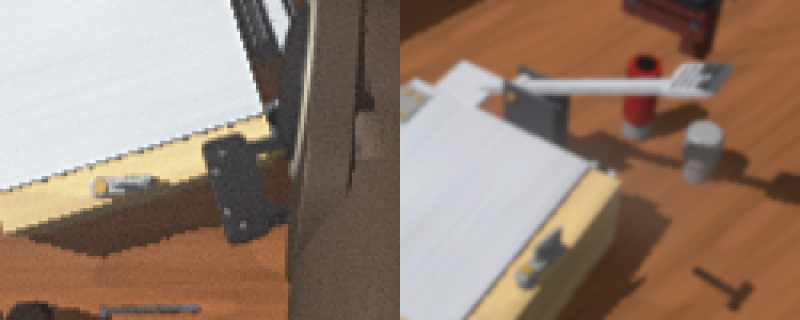

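Button now lies along the rail (top crop screw (100,187), tip (155,183)), past 1.5 rad, clear of the flap; the fingertips sit just above the plate. Descending to touch.

```bash
python3 -m jog '{"claw":[0,0,0,0],"xyz":[[-3,-3,10],[-2,-2,10],[0,0,6],[0,0,0]],"spin":[0,0,0,0]}'; python3 -c "from h import *;st()"
```

```text
t: 5.6
eef_pos: [0.5102, -0.0952, 0.2588]
ee_rot: [0.614, 0.79, -0.0, -0.0]
force: [-0.4, 0.8, 2.2]
opening: 0.0007
t 5.60 box mm [-180.9 -149.5  258.8] toolx yaw-90 0.002 tilt 0.001 F(box) [-0.2  0.9  2.2] open 0.0007
```

```bash
python3 -m jog '{"claw":[0,0,0,0,0,0,0,0],"xyz":[[0,-5,10],[0,-5,10],[0,-4,10],[0,-4,10],[0,-3,10],[0,-3,10],[0,-2,10],[0,0,0]],"spin":[0,0,0,0,0,0,0,0]}'; python3 -c "from h import *;st()"
```

```text
t: 6.4
eef_pos: [0.4853, -0.1019, 0.1893]
ee_rot: [0.614, 0.79, 0.0, 0.0]
force: [0.4, -0.0, 5.3]
opening: 0.0001
t 6.40 box mm [-206.7 -149.8  189.3] toolx yaw-90 0.002 tilt 0.000 F(box) [ 0.4 -0.1  5.3] open 0.0001
```

```bash
python3 -m jog '{"claw":[0,0,0,0,0,0,0,0,0,0],"xyz":[[0,-2,10],[0,-1,10],[0,-1,9],[0,0,8],[0,0,6],[0,0,4],[0,0,3],[0,0,2],[0,0,0],[0,0,0]],"spin":[0,0,0,0,0,0,0,0,0,0]}'; python3 - <<'E'
from h import *
st()
t=bot.get_image("top")[100:290,140:380];s=bot.get_image("side")[80:400,100:420]
cv2.imwrite("pics/c.png",np.hstack([cv2.resize(t,(440,350),interpolation=3),cv2.resize(s,(350,350),interpolation=3)]))
st()
E
```

```text
t: 7.4
eef_pos: [0.4816, -0.103, 0.1384]
ee_rot: [0.614, 0.789, 0.0, 0.0]
force: [-1.4, 0.2, 9.6]
opening: 0.0008
t 7.40 box mm [-210.5 -150.   138.4] toolx yaw-90 0.002 tilt 0.001 F(box) [-1.3  0.6  9.6] open 0.0008
t 7.50 box mm [-210.5 -149.9  138.4] toolx yaw-90 0.002 tilt 0.001 F(box) [-0.9  0.6  9. ] open 0.0001
```

View pics/c.png

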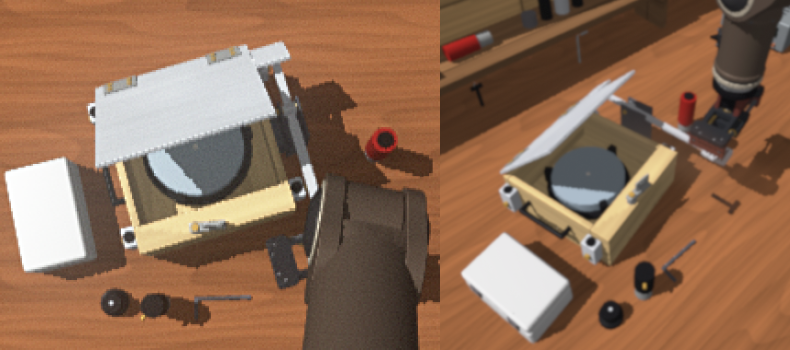

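Flap wide open and mirror bared, button along the rail, bystanders in view in place (the eyepiece is hidden behind the arm). TCP height matches the lever's stop (138.4 vs 138.6 mm). Small extra press, settle, hand in.

```bash
python3 -m jog '{"claw":[0,0,0,0,0,0],"xyz":[[0,0,1],[0,0,0],[0,0,0],[0,0,0],[0,0,0],[0,0,0]],"spin":[0,0,0,0,0,0]}'; python3 - <<'E'
from h import *
st()
e=tri(np.array([(137/440*240+140),(146/350*190+100)]),(0,0)) if 0 else None
print(bot.finish_job())
E
```

```text
t: 8.1
eef_pos: [0.4817, -0.103, 0.1381]
ee_rot: [0.614, 0.789, 0.001, 0.0]
force: [-4.6, 0.8, 18.5]
opening: 0.0008
t 8.10 box mm [-210.5 -150.   138.1] toolx yaw-90 0.002 tilt 0.001 F(box) [-4.3  1.9 18.5] open 0.0008
the job is handed in; nothing more can be done
None
```

I handed in the job at 8.1 s with the flap wide open and the closed fingertips holding the lever down. No verdict is reported, so the checks below are my own.

**What I did:** With the gripper shut, I pushed the turn button clockwise to lie along the rail, at about -1.6 to -1.75 rad judged from the picture. I then pressed the thumb plate down along its arc over about 2 s, until the lever stopped.

**Last checks:**
- **Lever:** the TCP was at 138.1 mm, against 138.6 mm worked out for the lever's stop, with about 18 N on the fingers.
- **Flap and button:** the pictures show the mirror bared, with the button clear of the flap and the hand away from it. I did not measure the flap angle directly; I inferred it from the lever being at its stop.
- **Bystanders:** those in view looked unmoved by eye. The arm hid the eyepiece in the last pictures, so I could not check it.
- **Button push:** it ended with about 16 N sideways and 9 N vertical force on the tool, probably the button reaching its stop. The next picture showed the button lying along the rail.

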